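# Put the pocket level away in the toolbox's sprung tray

## Task

Put the small aluminium level away in the red toolbox: press the metal release on its lid so that the tray pops out, put the level down inside the tray, then push the tray home until it clicks and stays shut. Press and push gently, feeling for the catch, because a hard shove breaks it, and leave everything else as it stands.

Things in the scene. Friction and masses are not known exactly. Their poses are not given: they have to be found in the camera images.
- toolbox: Red plastic toolbox, fixed, 200 mm deep (x), 280 wide (y), 100 high; origin under its centre, x from its front to its back, y along its front, z up. One tray slides out of its front. Steel release on the lid 55 mm behind the front; black folded handle on the lid (top 112 mm high) 45 mm behind the release.
- release_top (a point): Centre of the top of the sprung steel release, 24 mm (x) by 36 mm (y), 10 mm above the lid, 110 mm above the work surface; axes as the toolbox's. It goes straight down by at most 8 mm against a spring; the tray is let go at 4 to 7 mm, at 4 to 7 N. More than 25 N breaks it.
- tray_front (a point): Centre of the outer, robot-facing face of the tray's front, 57 mm above the work surface; upright, 196 mm wide, 34 to 80 mm high, looking along the toolbox's -x; axes as the toolbox's. Latched, the face stands 22 mm out from the toolbox's front, and can be pushed in farther. More than 18 N on the tray breaks it. The push climbs past 12 N only when the catch has clicked.
- tray_in (a point): Centre of the tray's inner floor (moves with the tray), 34 mm above the work surface; axes as the toolbox's. Floor 156 mm (x) by 182 mm (y); side and rear walls 26 mm high, the front 46 mm. With the tray out, the floor from the front (x = -78 mm) back to x = +38 mm is open to above; the rest stays under the lid.
- tray (a joint): How far the tray is out, m: 0 latched, 0.12 fully out, negative pushed in past 0. A spring pushes it out: 8 N shut, 3.5 N fully out. The worn catch clicks at an unseen place that differs each time, 1.5 to 17 mm beyond 0, at about 10 N; just after it comes a rubber buffer of 8 N/mm. Let go, a latched tray returns to 0; one that has not clicked springs out.
- level_mid (a point): Centre of the loose aluminium pocket level, a bar 100 mm long (its y axis), 18 mm wide (x), 34 mm high (z), 140 g, standing on its narrow side; 17 mm above the work surface at the start.
- spanner: Steel spanner, 130 mm long, lying flat; bystander, leave it.
- nozzle: White plastic spray nozzle, about 60 mm long and 51 mm high; origin under its foot; bystander, leave it.
- jar: Clear open glass jar, 64 mm across, 85 mm high, near the toolbox's front right corner; origin under it; bystander, leave it.
- coaster: Round white ceramic coaster, 84 mm across, 8 mm thick, on the rear of the toolbox lid; bystander, leave it.
- tape: Black tape measure, 55 x 30 x 50 mm, on the rear of the toolbox lid; bystander, leave it.
- screwbox: Cardboard box of screws, 70 x 100 x 40 mm, to the left of the toolbox; bystander, leave it.
Things that resemble listed ones, but are neither listed nor needed, are in the scene too. Of the things like the part that bears level_mid, leave any that is brown or turquoise; of the rest the smaller one is meant.

How it is judged (in metres and radians):
On the way, in this order (a step that is already met when the one before it is completed fails the run):
1. the release has been pressed and the tray has popped out (more than 100 mm) (value of joint tray above 0.1 m), for 0.2 s.
2. the level is down inside the tray, let go, with the tray still out (more than 80 mm) (x of level_mid in the frame of tray_in between -0.078 and 0.078 m and y of level_mid in the frame of tray_in between -0.091 and 0.091 m and z of level_mid in the frame of tray_in between 0.004 and 0.024 m and contact force between the fingers and level below 0.1 N and value of joint tray above 0.08 m), for 0.2 s.
At the end, for the whole second after the job is handed in: The tray is latched by itself (within 4 mm of its latched place, still), and the level is at rest inside it: its centre between the tray's walls and less than 24 mm above the tray's floor (x of level_mid in the frame of tray_in between -0.078 and 0.078 m and y of level_mid in the frame of tray_in between -0.091 and 0.091 m and z of level_mid in the frame of tray_in between 0.004 and 0.024 m and contact force between the fingers and level below 0.1 N and value of joint tray between -0.004 and 0.004 m and velocity of joint tray below 0.01 m/s and linear speed of level below 0.02 m/s); the robot touches nothing.
It fails at once if more than 18 N on the tray from the robot (contact force between any of the fingers, the arm and tray above 18 N).
It fails at once if more than 25 N on the release (contact force between any of the fingers, the arm and release above 25 N).
It fails at once if a bystander moved more than 25 mm (distance of any of spanner, nozzle, jar, coaster, tape, screwbox from where it was at the start of the episode above 0.025 m).
It fails at once if the jar or the nozzle tipped over (angle between any of jar, nozzle's own z axis and vertical above 0.4 rad).
It also fails if it takes over 72 s, if anything falls off the work surface, if the arm or the gripper's body presses on something with over 40 N, if the wrist force passes 120 N, or if a joint passes its speed limit or range.

## Robot

A 6-joint arm with a two-finger parallel gripper is mounted at the origin on the work surface. World frame = base frame: x ahead of the robot, y to its left, z up, the work surface at z = 0. Lengths are in mm, angles in rad, forces in N, time in s.
With the tool pointing down it reaches from about 250 to 725 mm from the base axis. Payload 4 kg.
Tool frame: the origin (TCP) lies at the very end of the fingers, on their centre line; the grasp point (between the pads) lies 19 mm behind it; y points along the fingers, x is the direction in which the jaws open and shut, and the axes are right-handed (so a half turn about y gives the same grasp; the last joint's range is limited). The gripper opens to 85 mm and grips with 20 to 120 N. Pads are 22 mm wide; open, the fingers measure 114 mm over their backs; the gripper's body (76 mm by 85 mm) begins 54 mm behind the grasp point. The pads swing forward as they close: fully open they stand 13 mm farther back than shut.
Start: joints at [1.217, 0.241, 0.005, 1.335, 0, 1.571], TCP at [173.231, 469.032, 231.306] pointing down, gripper open.
Joint ranges: [-2.72, 2.72], [-1.05, 1.87], [-1.09, 1.28], [-1.99, 2.15], [-1.42, 1.44], [-3.14, 3.14]. Speed limits (rad/s): [2.79, 2.79, 3.14, 3.14, 3.14, 3.14].

## Interface

Orientations are given as a unit quaternion [w, x, y, z].
In Python, from cell import arm gives the robot as it stands.
- The arm moves only by the tool apply_moves, never from a script. Its argument "targets" is one flat list of numbers, 7 for each row, row after row: the finger opening in mm, from 0 to 85.4, then the shift along the tool's x, y, z in mm, then the turn, a rotation vector about the tool's x, y, z in rad. A call has 1 to 20 rows; each row shifts and turns the pose as measured when the row begins, along the tool's axes as they then stand; what a row does not reach is not made up. A row lasts 1/12 s, in which the tool goes at most 41.7 mm and 7.16 degrees, less where a joint would pass 70% of its speed; a pose out of reach is approached as far as the arm can. A call is refused whole if a number of a shift passes 41.7 or a number of a turn 0.125, either way. A call with a gripper value outside its range is refused whole. The fingers move at their own pace and stop on an object; the grip force is fixed at half the most. Time passes only in rows, so rows that do not move let the fingers close. It gives the time, the measured TCP pose, the force and the opening at its end, in the units of the state.
- arm.read_state(): the state, without advancing time (a new reading comes with each control period).
- arm.camera(name): name is "scene" or "top" or "wrist"; returns the picture (384x512x3 uint8, red, green, blue); there is no depth.
- arm.camera_info(name): a dict with "intrinsics" (3x3 intrinsics, pixels), "world_to_cam" (4x4, takes a point from world to camera coordinates). Camera axes: x right, y down, z forward; pixel columns grow to the right and rows downward; lengths in mm; the calibration is good to about 2 mm. The wrist camera is an equidistant fisheye: a pixel r from the principal point sees the ray r / f radians off the axis. A picture is of the moment at which its call begins: read the wrist's pose just before it. camera_info takes no time and is no camera call; for the wrist camera it gives the pose at the moment of the call.
- arm.job_done(): hands the job in, once; it reports no verdict.
The state is a dict: "t": time; "joint_pos": joint angles; "dq": joint speeds; "joint_efforts": joint torques, N m; "position": TCP position; "ee_rot": TCP orientation; "contact_force": force on the tool from outside, world axes, zero at the start; "ft_torque": the same for the moment, N m; "width": finger opening in mm.
Only numpy, scipy, OpenCV 4.12 (cv2) and the standard library are available. Lean on these libraries where they do the work, as an engineer would, in place of code of your own. Each camera call takes 0.05 s, during which the arm holds its last target. There are 200 camera calls.

## Working session

There is one attempt and no reset: what is moved stays moved. The work goes in short steps, Python scripts to look and compute and a tool call to move; the robot and the scene stay as the last step left them, time stands still between calls to the robot, and variables do not carry over. Pictures are saved under pics/ and viewed, about 8 in all and at most 12, crops included, and the job is handed in when it is done.

Besides the shell and the picture viewer there is one more tool, called as name(argument=value, ...) on one line, values as JSON. apply_moves: Moves the arm, as the interface text tells. Its arguments: {"type":"object","properties":{"targets":{"type":"array"}},"required":["targets"]}

```bash
ls; mkdir -p pics
cat > h.py <<'E'
import numpy as np, cv2
from cell import arm
def save(im,n): cv2.imwrite('pics/'+n,im[:,:,::-1])
def ray(name,u,v,z,info=None):
    i=info or arm.camera_info(name);K=np.array(i['intrinsics']);T=np.array(i['world_to_cam'])
    if name=='wrist':
        a=np.array([(u-K[0,2])/K[0,0],(v-K[1,2])/K[1,1]]);r=np.hypot(*a)
        d=np.r_[a/max(r,1e-9)*np.sin(r),np.cos(r)]
    else: d=np.linalg.solve(K,[u,v,1.])
    R=T[:3,:3];c=-R.T@T[:3,3];d=R.T@d
    return c+d*(z-c[2])/d[2]
def proj(name,p):
    i=arm.camera_info(name);K=np.array(i['intrinsics']);T=np.array(i['world_to_cam'])
    c=T[:3,:3]@np.array(p)+T[:3,3];q=K@c;return q[:2]/q[2]
E
python3 - <<'E'
from h import *
a=arm.camera('top');b=arm.camera('scene');save(a,'top0.png');save(b,'scene0.png')
im=np.vstack([a,b]);
save(cv2.resize(a,(800,600),interpolation=2),'top1.png');save(cv2.resize(b,(800,600),interpolation=2),'scene1.png')
for n in('top','scene'):print(arm.camera_info(n))
print(arm.read_state())
E
```

```text
pics
{'intrinsics': array([[391.41392005,   0.        , 252.60269155],
       [  0.        , 391.41392005, 194.4901962 ],
       [  0.        ,   0.        ,   1.        ]]), 'world_to_cam': array([[-1.48271315e-02, -9.99889969e-01,  4.53706564e-04,
        -6.79696708e+00],
       [-9.80237953e-01,  1.44461930e-02, -1.97293849e-01,
         5.65711567e+02],
       [ 1.97265586e-01, -3.37004223e-03, -9.80344292e-01,
         1.20252973e+03],
       [ 0.00000000e+00,  0.00000000e+00,  0.00000000e+00,
         1.00000000e+00]])}
{'intrinsics': array([[376.35821935,   0.        , 258.45314154],
       [  0.        , 376.35821935, 194.98398379],
       [  0.        ,   0.        ,   1.        ]]), 'world_to_cam': array([[-8.67311791e-01,  4.97722127e-01,  6.55298446e-03,
         4.56654841e+02],
       [ 3.98260677e-01,  7.01770921e-01, -5.90682662e-01,
        -1.76684315e+02],
       [-2.98594525e-01, -5.09696241e-01, -8.06877346e-01,
         1.30746739e+03],
       [ 0.00000000e+00,  0.00000000e+00,  0.00000000e+00,
         1.00000000e+00]])}
{'t': 0.1, 'joint_pos': array([ 1.21699176e+00,  2.41342528e-01,  3.86466334e-03,  1.33517196e+00,
       -1.32119474e-05,  1.57082310e+00]), 'dq': array([ 0.00020393, -0.00147193,  0.00331743, -0.00129815, -0.00087158,
        0.00090513]), 'joint_efforts': array([-4.09700469e-04, -3.73139119e+01,  2.53009361e+01,  1.08779903e-02,
       -8.53818665e-05,  1.78181736e-08]), 'position': array([173.04724705, 468.51181109, 230.50169548]), 'ee_rot': array([-0.57981402,  0.5805709 ,  0.4036633 , -0.40473333]), 'contact_force': array([ 0.60653828, -0.16330619, -0.63429919]), 'ft_torque': array([-0.01905618,  0.01011012, -0.05704575]), 'width': 85.67552378837792}
```

View pics/top1.png

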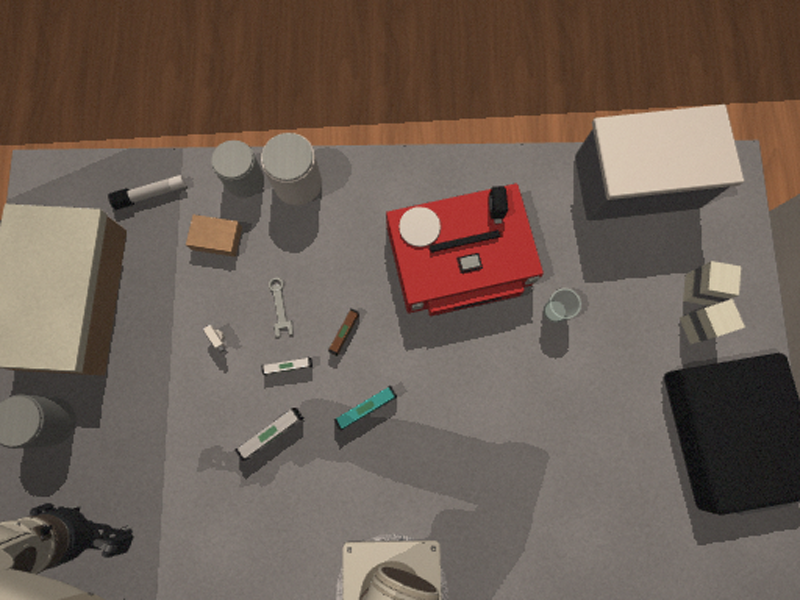

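View pics/scene1.png

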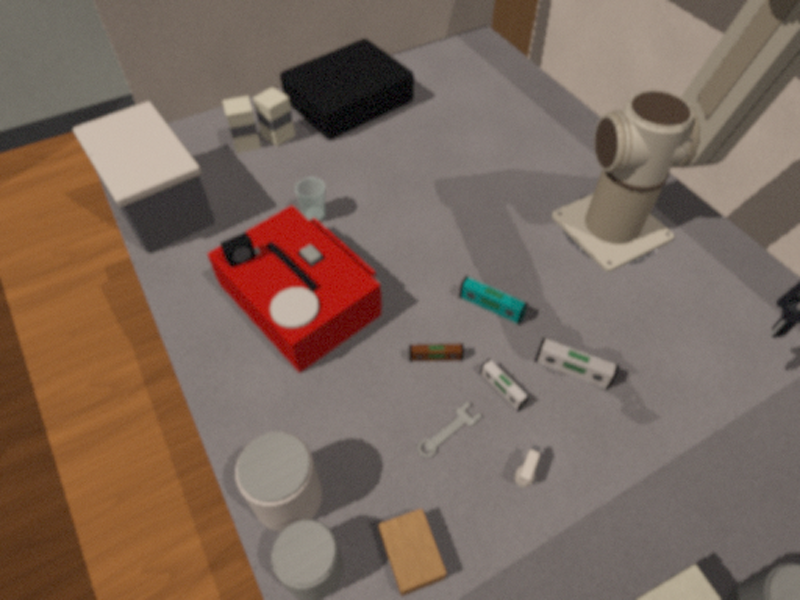

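The top view (800 px scale) has four levels: white at (287,366), larger white at (269,434), brown at (344,331) and turquoise at (366,407). Leaving out brown and turquoise, the smaller white one at (287,366) is meant. The release is at (470,262). I'll measure both and confirm the level in an enlarged crop.

Run:
```python
from h import *
im=cv2.imread('pics/top0.png')[:,:,::-1].copy();hsv=cv2.cvtColor(im,cv2.COLOR_RGB2HSV)
def blob(mask,box):
    m=np.zeros_like(mask);x0,y0,x1,y1=box;m[y0:y1,x0:x1]=mask[y0:y1,x0:x1]
    n,l,s,c=cv2.connectedComponentsWithStats(m);k=1+np.argmax(s[1:,4]);ct=np.argwhere(l==k)[:,::-1].astype(np.float32)
    return ct,cv2.minAreaRect(ct)
bright=((hsv[:,:,2]>135)&(hsv[:,:,1]<70)).astype(np.uint8)
for nm,box,z in(('level',(160,222,210,245),34),('big',(145,255,200,300),34)):
    p,r=blob(bright,box);print(nm,len(p),r)
    print(np.round([ray('top',*q,z) for q in cv2.boxPoints(r)],0).tolist(),np.round(ray('top',*r[0],z),1))
rel=((hsv[:,:,1]<110)&(hsv[:,:,2]>90)).astype(np.uint8)
p,r=blob(rel,(288,158,314,178));print('rel',len(p),r,ray('top',*r[0],110)); print(np.round([ray('top',*q,110) for q in cv2.boxPoints(r)],0).tolist())
# lid
red=((hsv[:,:,1]>150)&((hsv[:,:,0]<8)|(hsv[:,:,0]>172))&(hsv[:,:,2]>150)).astype(np.uint8)
p,r=blob(red,(235,105,360,210));h=cv2.convexHull(p.astype(np.int32));print('lid',r);
ap=cv2.approxPolyDP(h,4,True)[:,0];print([(q.tolist(),np.round(ray('top',*q,100),0).tolist()) for q in ap])
A=cv2.resize(im[210:305,120:265],None,fx=4,fy=4,interpolation=2);B=cv2.resize(im[110:215,235:385],None,fx=4,fy=4,interpolation=2)
H=max(A.shape[0],B.shape[0]);W=max(A.shape[1],B.shape[1])
save(cv2.resize(np.vstack([np.pad(x,((0,0),(0,W-x.shape[1]),(0,0))) for x in(A,B)]),None,fx=.7,fy=.7),'crop.png')
```

```text
level 142 ((182.48648071289062, 233.41893005371094), (5.589565753936768, 28.112228393554688), 80.53767395019531)
[[448.0, 258.0, 34.0], [462.0, 169.0, 34.0], [444.0, 166.0, 34.0], [430.0, 254.0, 34.0]] [445.9 211.7  34. ]
big 283 ((170.65135192871094, 277.2081298828125), (7.866796493530273, 41.98075866699219), 53.97262954711914)
[[282.0, 306.0, 34.0], [356.0, 201.0, 34.0], [336.0, 186.0, 34.0], [262.0, 290.0, 34.0]] [308.9 246.   34. ]
rel 84 ((300.17645263671875, 167.20587158203125), (7.276068687438965, 11.399174690246582), 75.96376037597656) [ 639.40476072 -164.69627473  110.        ]
[[647.0, -145.0, 110.0], [655.0, -180.0, 110.0], [632.0, -184.0, 110.0], [624.0, -150.0, 110.0]]
lid ((296.9722595214844, 154.87722778320312), (60.09975814819336, 88.54488372802734), 77.27564239501953)
[([346, 174], [618.0, -309.0, 100.0]), ([261, 193], [561.0, -41.0, 100.0]), ([248, 136], [748.0, -3.0, 100.0]), ([330, 118], [805.0, -269.0, 100.0])]
```

View pics/crop.png

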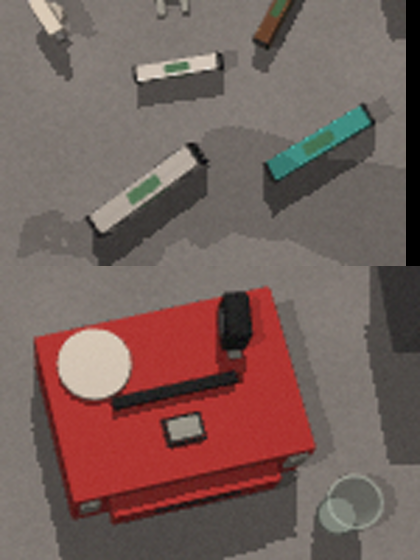

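The crop confirms it: the small white bar with the green vial, about 90 to 100 mm long and next to the spanner, is the level meant. The larger white one is about 128 mm long. The release on the lid shows clearly. Next I'll make a planning helper.

```bash
cat >> h.py <<'E'
from scipy.spatial.transform import Rotation as R
def rel(target,jaw=None):
    """tool-frame shift to target; turn about tool axes for tool down with jaw axis at yaw (mod pi), and shift after that turn"""
    s=arm.read_state();q=np.array(s['ee_rot']);M=R.from_quat(q[[1,2,3,0]]);d=np.array(target)-s['position']
    print('t',round(s['t'],2),'pos',np.round(s['position'],1),'q6',round(s['joint_pos'][5],2),'F',np.round(s['contact_force'],1),'w',round(s['width'],1))
    ax=M.as_matrix();print('jawyaw',round(np.arctan2(ax[1,0],ax[0,0]),3),'ydir',np.round(ax[:,1],3),'shift now',np.round(M.inv().apply(d),1))
    if jaw is not None:
        for k in(0,np.pi):
            x=np.array([np.cos(jaw+k),np.sin(jaw+k),0]);y=np.array([0,0,-1.]);G=R.from_matrix(np.c_[x,y,np.cross(x,y)])
            print('turn',np.round((M.inv()*G).as_rotvec(),3),'then shift',np.round(G.inv().apply(d),1))
E
python3 - <<'E'
from h import *
rel([640,-165,190],0.205+np.pi/2)
E
```

```text
t 0.1 pos [173.  468.5 230.5] q6 1.57 F [ 0.6 -0.2 -0.6] w 85.7
jawyaw 1.217 ydir [-0.001 -0.002 -1.   ] shift now [-432.4   41.3 -657.5]
turn [-0.001 -0.559 -0.002] then shift [-715.3   40.5 -328.2]
turn [ 2.000e-03  2.583e+00 -1.000e-03] then shift [715.3  40.5 328.2]
```

apply_moves(targets=[0,-21.6,1,-32.9,0,0,0,0,-21.6,1,-32.9,0,0,0,0,-21.6,1,-32.9,0,0,0,0,-21.6,1,-32.9,0,0,0,0,-21.6,1,-32.9,0,0,0,0,-21.6,1,-32.9,0,0,0,0,-21.6,1,-32.9,0,0,0,0,-21.6,1,-32.9,0,0,0,0,-21.6,1,-32.9,0,0,0,0,-21.6,1,-32.9,0,0,0,0,-21.6,1,-32.9,0,0,0,0,-21.6,1,-32.9,0,0,0,0,-21.6,1,-32.9,0,0,0,0,-21.6,1,-32.9,0,0,0,0,-21.6,1,-32.9,0,0,0,0,-21.6,1,-32.9,0,0,0,0,-21.6,1,-32.9,0,0,0,0,-21.6,1,-32.9,0,0,0])

```text
t: 1.6
position: [607.2, -120.1, 203.0]
ee_rot: [0.579, -0.575, -0.405, 0.413]
contact_force: [0.8, 0.6, 0.3]
width: 0.1
```

apply_moves(targets=[0,0,0,0,0,0.123,0,0,0,0,0,0,0.123,0,0,0,0,0,0,0.123,0,0,0,0,0,0,0.123,0,0,0,0,0,0,0.123,0,0,0,0,0,0,0.123,0,0,0,0,0,0,0.123,0,0,0,0,0,0,0.123,0,0,0,0,0,0,0.123,0,0,0,0,0,0,0.123,0,0,0,0,0,0,0.123,0,0,0,0,0,0,0.123,0,0,0,0,0,0,0.123,0,0,0,0,0,0,0.123,0,0,0,0,0,0,0.123,0,0,0,0,0,0,0.123,0,0,0,0,0,0,0.123,0,0,0,0,0,0,0.123,0,0,0,0,0,0,0.123,0,0,0,0,0,0,0.123,0])

```text
t: 3.27
position: [603.2, -130.5, 180.1]
ee_rot: [-0.56, 0.578, -0.433, 0.406]
contact_force: [-0.1, 1.3, 0.1]
width: 0.3
```

Run:
```python
from h import *
rel([640,-165,130],0.205+np.pi/2)
i=arm.camera_info('wrist');im=arm.camera('wrist');save(im,'w0.png');save(cv2.resize(im,(800,600)),'w0b.png')
import pickle;pickle.dump(i,open('w0.pkl','wb'))
```

```text
t 3.27 pos [ 603.2 -130.5  180.1] q6 2.63 F [-0.1  1.3  0.1] w 0.3
jawyaw -1.271 ydir [-0.046  0.003 -0.999] shift now [44.7 48.2 27. ]
turn [-0.022 -3.045 -0.066] then shift [-41.3  50.1 -29. ]
turn [ 0.044  0.096 -0.014] then shift [41.3 50.1 29. ]
```

View pics/w0b.png

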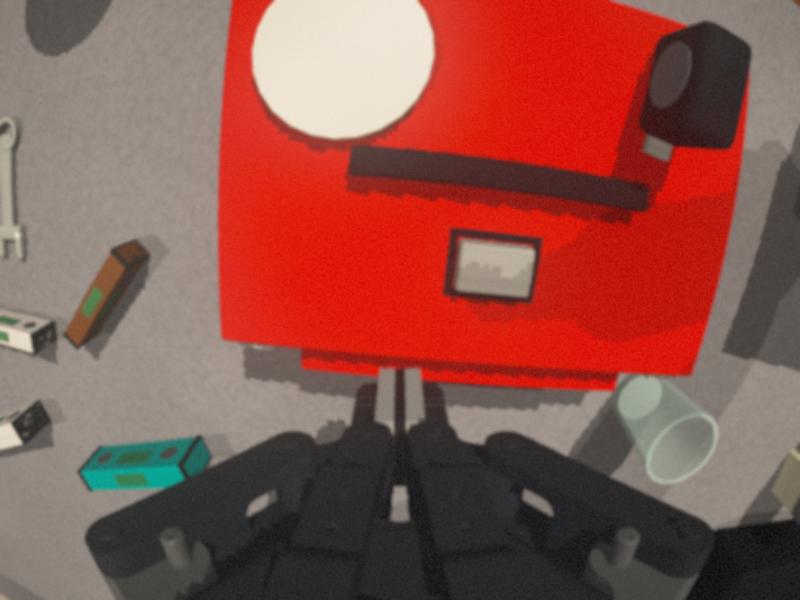

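The wrist view shows the release at (495,268), with the lid's front edge running from (222,340) to (692,374) and the tray front below it.

Run:
```python
from h import *;import pickle
i=pickle.load(open('w0.pkl','rb'))
for n,u,v,z in(('rel',495,268,110),('fl',222,340,100),('fr',692,374,100),('trayL',302,360,80),('trayR',617,378,80),('bl',230,0,100)):print(n,np.round(ray('wrist',u*.64,v*.64,z,i),1))
```

```text
rel [ 641. -164.  110.]
fl [558.5 -41.8 100. ]
fr [ 618.1 -310.8  100. ]
trayL [550.7 -85.5  80. ]
trayR [ 595.  -272.9   80. ]
bl [731.5  -3.  100. ]
```

apply_moves(targets=[0,0,0,0,0.044,0.1,-0.014,0,14,5,10,0,0,0,0,14,15,10,0,0,0,0,13,15,10,0,0,0,0,0,0,0,0,0,0])

```text
t: 3.73
position: [636.1, -163.6, 138.9]
ee_rot: [-0.547, 0.55, -0.449, 0.443]
contact_force: [-1.7, 0.7, -0.6]
width: 0.2
```

```bash
python3 -c "
from h import *
rel([641,-164.5,114],.215+np.pi/2)"
```

```text
t 3.73 pos [ 636.1 -163.6  138.9] q6 2.68 F [-1.7  0.7 -0.6] w 0.2
jawyaw -1.365 ydir [-0.01   0.003 -1.   ] shift now [ 2.  24.8  4.8]
turn [0.008 3.132 0.014] then shift [-1.9 24.9 -4.6]
turn [ 0.009 -0.009 -0.005] then shift [ 1.9 24.9  4.6]
```

apply_moves(targets=[0,2,10,4.8,0.009,0,0,0,0,10,0,0,0,0,0,0,4,0,0,0,0,0,0,0,0,0,0,0])

```text
t: 4.07
position: [639.3, -163.9, 112.1]
ee_rot: [0.551, -0.549, 0.448, -0.441]
contact_force: [-0.1, 0.0, -0.3]
width: -0.2
```

```bash
python3 -c "
from h import *
rel([641,-164.5,110],.215+np.pi/2)"
```

```text
t 4.07 pos [ 639.3 -163.9  112.1] q6 2.68 F [-0.1  0.  -0.3] w -0.2
jawyaw -1.36 ydir [-0.006  0.007 -1.   ] shift now [1.  2.1 1.6]
turn [0.012 3.138 0.007] then shift [-1.   2.1 -1.6]
turn [ 0.004 -0.004 -0.008] then shift [1.  2.1 1.6]
```

Now press gently, 1 mm per row, and check the force.

apply_moves(targets=[0,0,1,0,0,0,0,0,0,1,0,0,0,0,0,0,1,0,0,0,0,0,0,1,0,0,0,0])

```text
t: 4.4
position: [639.0, -162.8, 110.0]
ee_rot: [0.551, -0.55, 0.446, -0.441]
contact_force: [-0.2, 0.3, 0.6]
width: -0.4
```

apply_moves(targets=[0,0,1,0,0,0,0,0,0,1,0,0,0,0])

```text
t: 4.57
position: [639.2, -162.8, 109.4]
ee_rot: [0.551, -0.55, 0.446, -0.442]
contact_force: [-1.5, -0.0, 2.8]
width: -0.3
```

apply_moves(targets=[0,0,1.2,0,0,0,0,0,0,1.2,0,0,0,0,0,0,1.2,0,0,0,0])

```text
t: 4.82
position: [639.1, -162.8, 107.7]
ee_rot: [0.552, -0.55, 0.445, -0.442]
contact_force: [-1.6, 0.2, 2.4]
width: 0.1
```

apply_moves(targets=[0,0,1.2,0,0,0,0,0,0,1.2,0,0,0,0])

```text
t: 4.98
position: [639.1, -162.8, 105.3]
ee_rot: [0.552, -0.549, 0.445, -0.442]
contact_force: [-1.0, 0.1, 1.6]
width: -0.2
```

apply_moves(targets=[0,0,1.2,0,0,0,0,0,0,1.2,0,0,0,0])

```text
t: 5.15
position: [639.2, -162.8, 102.8]
ee_rot: [0.552, -0.549, 0.445, -0.442]
contact_force: [-1.5, 0.6, 3.9]
width: -0.4
```

apply_moves(targets=[0,0,1.2,0,0,0,0])

```text
t: 5.23
position: [639.2, -162.8, 101.9]
ee_rot: [0.552, -0.549, 0.445, -0.442]
contact_force: [-5.8, 1.0, 13.0]
width: 0.0
```

Run:
```python
from h import *
rel([639,-163,104])
a=arm.camera('top')[110:260,235:385];b=arm.camera('wrist')
save(np.hstack([cv2.resize(a,(400,400)),cv2.resize(b,(400,300))[:,:].repeat(1,0) if 0 else cv2.copyMakeBorder(cv2.resize(b,(400,300)),0,100,0,0,0)]),'p1.png')
```

```text
t 5.23 pos [ 639.2 -162.8  101.9] q6 2.68 F [-5.8  1.  13. ] w 0.0
jawyaw -1.357 ydir [-0.001  0.005 -1.   ] shift now [ 0.1 -2.1 -0.3]
```

View pics/p1.png

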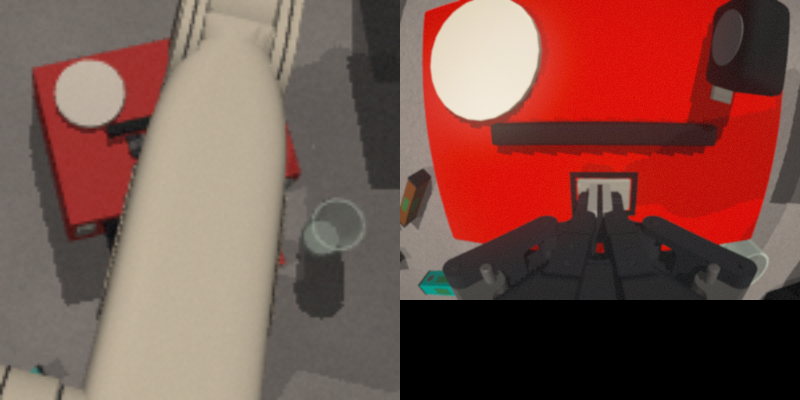

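The fingers are on the release, which is pressed to its stop at about 13 N. Raise and check the tray.

apply_moves(targets=[0,0,-5,0,0,0,0,0,0,-30,0,0,0,0,0,0,-35,0,0,0,0,0,0,-35,0,0,0,0,0,0,0,0,0,0,0,0,0,0,0,0,0,0,0,0,0,0,0,0,0])

```text
t: 5.92
position: [640.5, -163.3, 208.3]
ee_rot: [0.552, -0.549, 0.445, -0.442]
contact_force: [-0.6, 0.1, 1.3]
width: -0.1
```

Run:
```python
from h import *
rel([445,211,150],.155)
i=arm.camera_info('wrist');b=arm.camera('wrist');a=arm.camera('scene');save(b,'w1.png')
import pickle;pickle.dump(i,open('w1.pkl','wb'))
save(np.hstack([cv2.resize(b,(400,300)),cv2.resize(a,(400,300))]),'p2.png')
```

```text
t 5.92 pos [ 640.5 -163.3  208.3] q6 2.67 F [-0.6  0.1  1.3] w -0.1
jawyaw -1.356 ydir [-0.002  0.006 -1.   ] shift now [-407.    60.9 -111.3]
turn [-0.005 -1.511 -0.005] then shift [-135.4   58.3  400. ]
turn [ 0.005  1.63  -0.005] then shift [ 135.4   58.3 -400. ]
```

View pics/p2.png

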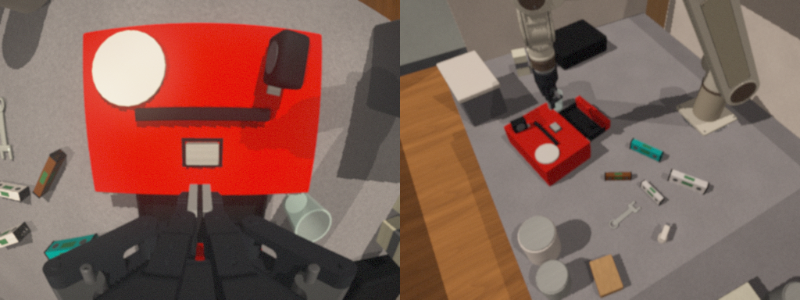

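The tray has popped out (scene view, about (585,117)). Go to the level.

apply_moves(targets=[45,-34,0,-9.3,0,0,0,45,-34,0,-9.3,0,0,0,45,-34,0,-9.3,0,0,0,45,-34,0,-9.3,0,0,0,45,-34,0,-9.3,0,0,0,45,-34,0,-9.3,0,0,0,45,-34,0,-9.3,0,0,0,45,-34,0,-9.3,0,0,0,45,-34,0,-9.3,0,0,0,45,-34,0,-9.3,0,0,0,45,-34,0,-9.3,0,0,0,45,-34,0,-9.3,0,0,0])

```text
t: 7.02
position: [440.4, 158.7, 192.8]
ee_rot: [0.573, -0.565, 0.446, -0.392]
contact_force: [0.3, 0.5, 0.8]
width: 45.2
```

apply_moves(targets=[45,0,0,0,0,-0.12,0,45,0,0,0,0,-0.12,0,45,0,0,0,0,-0.12,0,45,0,0,0,0,-0.12,0,45,0,0,0,0,-0.12,0,45,0,0,0,0,-0.12,0,45,0,0,0,0,-0.12,0,45,0,0,0,0,-0.12,0,45,0,0,0,0,-0.12,0,45,0,0,0,0,-0.12,0,45,0,0,0,0,-0.12,0,45,0,0,0,0,-0.12,0,45,0,0,0,0,0,0,45,0,0,0,0,0,0])

```text
t: 8.18
position: [423.5, 158.2, 174.4]
ee_rot: [0.721, -0.682, -0.05, 0.113]
contact_force: [-0.0, 0.8, 0.2]
width: 45.0
```

Run:
```python
from h import *
rel([445,211,120],.155)
i=arm.camera_info('wrist');b=arm.camera('wrist');save(b,'w2.png')
import pickle;pickle.dump(i,open('w2.pkl','wb'))
save(cv2.resize(b,(800,600)),'w2b.png')
```

```text
t 8.18 pos [423.5 158.2 174.4] q6 1.65 F [-0.   0.8  0.2] w 45.0
jawyaw 0.234 ydir [-0.094  0.044 -0.995] shift now [37.4 54.4 42.9]
turn [-0.061  0.076 -0.084] then shift [29.3 54.4 48.8]
turn [-0.129 -3.061  0.094] then shift [-29.3  54.4 -48.8]
```

View pics/w2b.png

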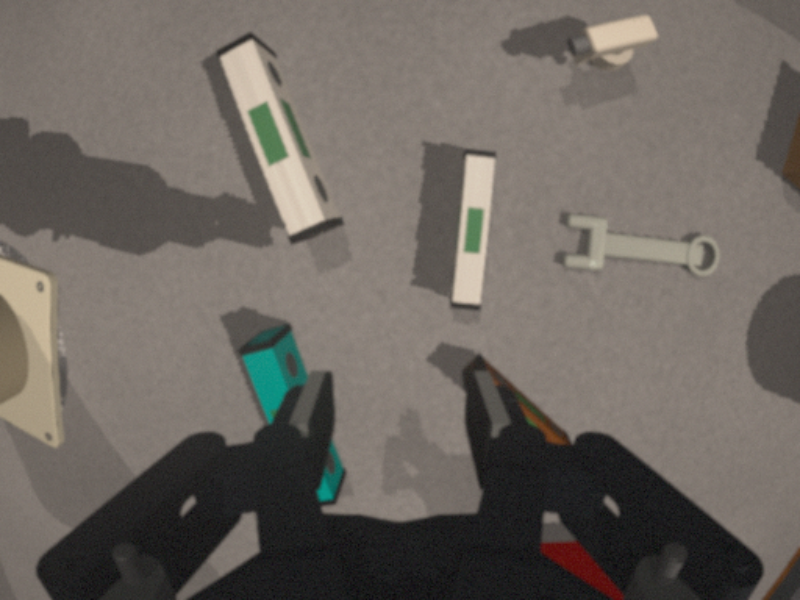

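The small white level runs from (480,152) to (466,306) and its top is centred at (474,229). The spanner stands clear to its right.

Run:
```python
from h import *;import pickle
i=pickle.load(open('w2.pkl','rb'))
P=[ray('wrist',u*.64,v*.64,34,i) for u,v in((465,152),(496,153),(452,305),(480,306))]
print(np.round(P,1)); c=np.mean(P,0);a=(P[0]+P[1]-P[2]-P[3])/2;print(c,np.linalg.norm(a),'jaw',np.arctan2(a[1],a[0])-np.pi/2)
rel([c[0],c[1],100],np.arctan2(a[1],a[0])-np.pi/2)
```

```text
[[429.  257.4  34. ]
 [447.5 261.8  34. ]
 [444.7 163.1  34. ]
 [462.1 166.9  34. ]]
[445.81678389 212.31073466  34.        ] 95.77387488291122 jaw 0.1585229672404791
t 8.23 pos [423.4 158.2 174.3] q6 1.65 F [-1.1 -1.1 -0.1] w 45.2
jawyaw 0.234 ydir [-0.094  0.044 -0.995] shift now [40.3 74.2 42.8]
turn [-0.061  0.073 -0.084] then shift [30.7 74.3 49.9]
turn [-0.129 -3.065  0.094] then shift [-30.7  74.3 -49.9]
```

apply_moves(targets=[45,0,0,0,-0.061,0.073,-0.084,45,15,0,25,0,0,0,45,15,25,25,0,0,0,45,0,25,0,0,0,0,45,0,20,0,0,0,0,45,0,0,0,0,0,0])

```text
t: 8.73
position: [437.6, 210.0, 96.4]
ee_rot: [-0.704, 0.707, 0.046, -0.052]
contact_force: [-1.1, -0.4, 0.6]
width: 45.0
```

```bash
python3 -c "
from h import *
rel([445.8,212.3,6],.158)"
```

```text
t 8.73 pos [437.6 210.   96.4] q6 1.88 F [-1.1 -0.4  0.6] w 45.0
jawyaw 0.139 ydir [-0.009 -0.006 -1.   ] shift now [ 9.3 90.3  1.6]
turn [ 0.005 -0.019 -0.01 ] then shift [ 8.4 90.4  1. ]
turn [0.016 3.122 0.007] then shift [-8.4 90.4 -1. ]
```

apply_moves(targets=[45,9,12,1.6,0.005,-0.019,-0.01,45,0,15,0,0,0,0,45,0,15,0,0,0,0,45,0,5,0,0,0,0,45,0,0,0,0,0,0])

```text
t: 9.15
position: [446.9, 212.8, 49.7]
ee_rot: [0.705, -0.705, -0.053, 0.053]
contact_force: [0.8, 0.5, -0.7]
width: 44.8
```

```bash
python3 -c "
from h import *
rel([445.8,212.3,6],.158)"
```

```text
t 9.15 pos [446.9 212.8  49.7] q6 1.86 F [ 0.8  0.5 -0.7] w 44.8
jawyaw 0.15 ydir [-0.  0. -1.] shift now [-1.2 43.7 -0.4]
turn [-0.    -0.008 -0.   ] then shift [-1.2 43.7 -0.4]
turn [ 0.000e+00  3.134e+00 -1.000e-03] then shift [ 1.2 43.7  0.4]
```

apply_moves(targets=[45,-1,12,0,0,0,0,45,0,12,0,0,0,0,45,0,10,0,0,0,0,45,0,5,0,0,0,0,45,0,0,0,0,0,0])

```text
t: 9.57
position: [449.8, 213.7, 14.7]
ee_rot: [0.706, -0.704, -0.054, 0.049]
contact_force: [-0.9, 0.3, -0.4]
width: 44.9
```

apply_moves(targets=[10,0,0,0,0,0,0,10,0,0,0,0,0,0,10,0,0,0,0,0,0,10,0,0,0,0,0,0,10,0,0,0,0,0,0,10,0,0,0,0,0,0])

```text
t: 10.07
position: [450.9, 214.2, 17.1]
ee_rot: [0.707, -0.704, -0.054, 0.048]
contact_force: [-0.2, 0.0, -2.4]
width: 16.3
```

The grip is too high (z 17). Open, go deeper and grip again.

apply_moves(targets=[45,0,0,0,0,0,0,45,0,0,0,0,0,0,45,0,0,0,0,0,0,45,-4,5,-1,0,0,0,45,0,5,0,0,0,0,45,0,2,0,0,0,0,45,0,0,0,0,0,0])

```text
t: 10.65
position: [447.5, 212.9, 4.6]
ee_rot: [0.707, -0.704, -0.055, 0.047]
contact_force: [0.2, -0.9, -0.2]
width: 45.0
```

```bash
python3 -c "
from h import *
rel([446.5,212.5,5],.158)"
```

```text
t 10.65 pos [447.5 212.9   4.6] q6 1.87 F [ 0.2 -0.9 -0.2] w 45.0
jawyaw 0.145 ydir [ 0.011  0.006 -1.   ] shift now [-1.1 -0.4 -0.3]
turn [-0.004 -0.013  0.012] then shift [-1.1 -0.4 -0.3]
turn [-0.018  3.129 -0.006] then shift [ 1.1 -0.4  0.3]
```

apply_moves(targets=[10,0,0,0,0,0,0,10,0,0,0,0,0,0,10,0,0,0,0,0,0,10,0,0,0,0,0,0,10,0,0,0,0,0,0,10,0,0,0,0,0,0])

```text
t: 11.15
position: [447.7, 212.9, 4.3]
ee_rot: [0.707, -0.704, -0.055, 0.047]
contact_force: [0.1, 0.8, 0.4]
width: 16.9
```

apply_moves(targets=[10,0,-5,0,0,0,0,10,0,-20,0,0,0,0,10,0,-30,0,0,0,0,10,0,-35,0,0,0,0,10,0,-35,0,0,0,0,10,0,-30,0,0,0,0,10,0,0,0,0,0,0])

```text
t: 11.73
position: [441.5, 210.0, 163.3]
ee_rot: [0.705, -0.705, -0.051, 0.052]
contact_force: [1.4, 0.3, -1.1]
width: 17.3
```

```bash
python3 -c "
from h import *
rel([498,-194,160],.215)
i=arm.camera_info('wrist');b=arm.camera('wrist');save(cv2.resize(b,(640,480)),'w3.png')"
```

```text
t 11.73 pos [441.5 210.  163.3] q6 1.87 F [ 1.4  0.3 -1.1] w 17.3
jawyaw 0.145 ydir [-0.002 -0.    -1.   ] shift now [  -2.4    3.2 -407.9]
turn [-0.    -0.07  -0.002] then shift [ -31.     3.3 -406.8]
turn [ 2.000e-03  3.072e+00 -0.000e+00] then shift [ 31.    3.3 406.8]
```

View pics/w3.png

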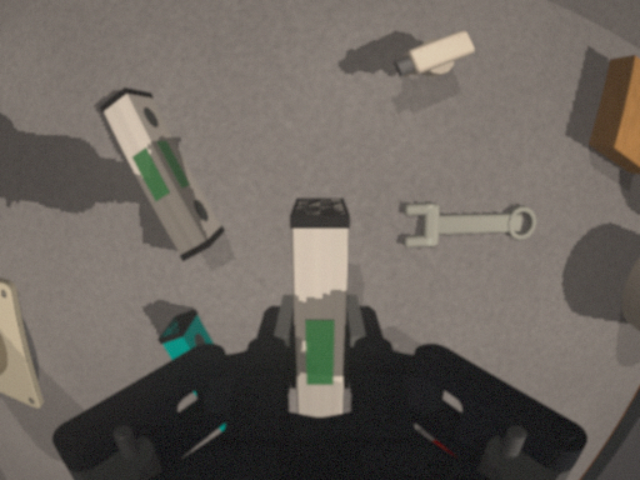

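The level is held straight and centred in the fingers. Carry it to the tray.

apply_moves(targets=[10,0,0,0,0,-0.07,0,10,-3,-1.5,-36,0,0,0,10,-3,-1.5,-36,0,0,0,10,-3,-1.5,-36,0,0,0,10,-3,-1.5,-36,0,0,0,10,-3,-1.5,-36,0,0,0,10,-3,-1.5,-36,0,0,0,10,-3,-1.5,-36,0,0,0,10,-3,-1.5,-36,0,0,0,10,-3,-1.5,-36,0,0,0,10,-3,-1.5,-36,0,0,0,10,0,0,-20,0,0,0,10,0,0,0,0,0,0])

```text
t: 12.87
position: [486.2, -181.2, 158.2]
ee_rot: [0.705, -0.7, -0.07, 0.092]
contact_force: [0.1, -0.6, -1.2]
width: 17.0
```

Run:
```python
from h import *
rel([498,-194,130],.215)
i=arm.camera_info('wrist');b=arm.camera('wrist');save(cv2.resize(b,(800,600)),'w4.png')
import pickle;pickle.dump(i,open('w4.pkl','wb'))
```

```text
t 12.87 pos [ 486.2 -181.2  158.2] q6 0.99 F [ 0.1 -0.6 -1.2] w 17.0
jawyaw 0.229 ydir [-0.031  0.003 -1.   ] shift now [  9.5  27.8 -15.4]
turn [-0.009  0.014 -0.03 ] then shift [  8.8  28.2 -15. ]
turn [-0.047 -3.127  0.015] then shift [-8.8 28.2 15. ]
```

View pics/w4.png

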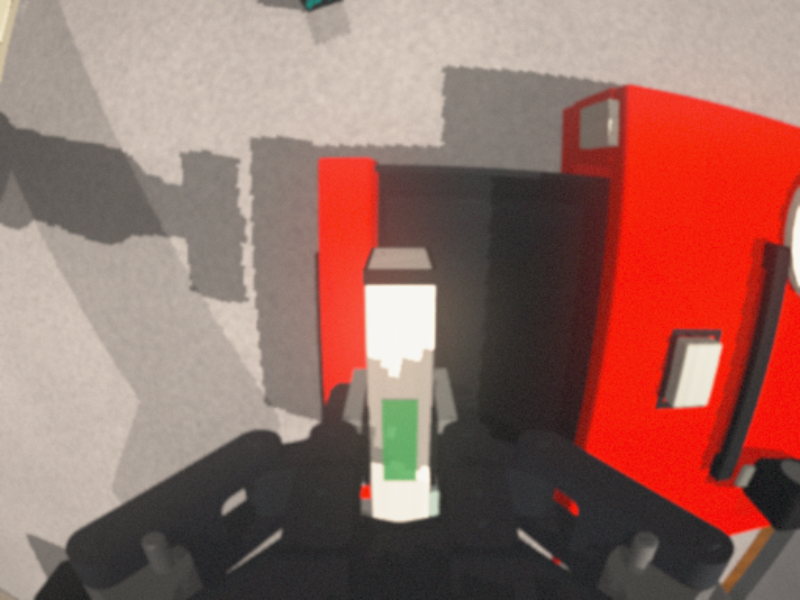

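The tray front's red strip spans columns 319 to 378 and the dark floor runs back to the lid at about 600. The level is above the tray.

Run:
```python
from h import *;import pickle
i=pickle.load(open('w4.pkl','rb'))
c,s=np.cos(.215),np.sin(.215)
def tb(p): d=np.array(p[:2])-[588.3,-176.3];return np.round([c*d[0]+s*d[1],-s*d[0]+c*d[1]],1)  # rel. to lid front centre
for u,v,z in((319,158,80),(319,380,80),(376,158,34),(376,240,34),(376,158,80),(628,88,100),(584,440,100)):
    p=ray('wrist',u*.64,v*.64,z,i);print(u,v,z,np.round(p,1),tb(p))
print(tb(arm.read_state()['position']))
for x,y in((-92,0),(-90,0)):print([588.3+c*x-s*y,-176.3+s*x+c*y])
```

```text
319 158 80 [ 428.  -110.9   80. ] [-142.6   98. ]
319 380 80 [ 449.5 -223.    80. ] [-145.6  -16. ]
376 158 34 [ 450.7 -104.6   34. ] [-119.1   99.4]
376 240 34 [ 461.2 -150.8   34. ] [-118.7   52. ]
376 158 80 [ 454.6 -105.4   80. ] [-115.5   97.8]
628 88 100 [558.2 -42.7 100. ] [ -0.9 136.9]
584 440 100 [ 593.  -216.2  100. ] [ -3.9 -40. ]
[-101.3   18.6]
[np.float64(498.41817173296863), np.float64(-195.92796340367198)]
[np.float64(500.3721245213824), np.float64(-195.50126854707042)]
```

The front wall is thick: the inner face is about 118 mm ahead of the lid front, so the open floor runs from -118 to 0. I'll place the level at -62 on the centre line, world (527.7, -189.5).

apply_moves(targets=[10,0,0,0,-0.009,0.014,-0.03,10,13,5,-6,0,0,0,10,13,10,-5,0,0,0,10,13,10,0,0,0,0,10,0,0,0,0,0,0])

```text
t: 13.33
position: [520.5, -176.8, 125.5]
ee_rot: [0.707, -0.699, -0.072, 0.08]
contact_force: [-0.8, 0.2, -2.0]
width: 17.1
```

```bash
python3 -c "
from h import *
rel([527.7,-189.5,45],.215)"
```

```text
t 13.33 pos [ 520.5 -176.8  125.5] q6 1.03 F [-0.8  0.2 -2. ] w 17.1
jawyaw 0.216 ydir [-0.013  0.009 -1.   ] shift now [  5.2  80.2 -14.9]
turn [-0.012  0.001 -0.011] then shift [  4.3  80.5 -13.9]
turn [-0.017 -3.141  0.019] then shift [-4.3 80.5 13.9]
```

apply_moves(targets=[10,5,0,-14,-0.012,0,-0.011,10,0,15,0,0,0,0,10,0,15,0,0,0,0,10,0,15,0,0,0,0,10,0,10,0,0,0,0,10,0,0,0,0,0,0])

```text
t: 13.83
position: [527.2, -187.8, 67.2]
ee_rot: [-0.702, 0.703, 0.078, -0.079]
contact_force: [-0.5, 1.4, -1.8]
width: 17.2
```

```bash
python3 -c "
from h import *
rel([527.7,-189.5,40],.215)"
```

```text
t 13.83 pos [ 527.2 -187.8   67.2] q6 1.01 F [-0.5  1.4 -1.8] w 17.2
jawyaw 0.222 ydir [-0.001 -0.002 -1.   ] shift now [ 0.2 27.2 -1.7]
turn [ 0.001  0.007 -0.002] then shift [ 0.2 27.2 -1.7]
turn [-3.000e-03 -3.134e+00 -2.000e-03] then shift [-0.2 27.2  1.7]
```

apply_moves(targets=[10,0,10,0,0,0,0,10,0,8,0,0,0,0,10,0,5,0,0,0,0,10,0,2,0,0,0,0,10,0,0,0,0,0,0])

```text
t: 14.25
position: [527.6, -188.4, 41.5]
ee_rot: [-0.702, 0.704, 0.079, -0.078]
contact_force: [-0.4, 0.8, -1.8]
width: 17.5
```

apply_moves(targets=[10,0,1.5,0,0,0,0,10,0,1,0,0,0,0])

```text
t: 14.42
position: [528.2, -188.7, 39.5]
ee_rot: [-0.701, 0.704, 0.079, -0.078]
contact_force: [-0.4, 0.1, -0.8]
width: 17.0
```

apply_moves(targets=[10,0,0.8,0,0,0,0,40,0,0,0,0,0,0,40,0,0,0,0,0,0,40,0,0,0,0,0,0,40,0,0,0,0,0,0,40,0,0,0,0,0,0])

```text
t: 14.92
position: [530.4, -189.4, 41.0]
ee_rot: [-0.701, 0.705, 0.081, -0.076]
contact_force: [-1.3, 0.1, -0.2]
width: 40.2
```

apply_moves(targets=[40,0,-8,0,0,0,0,40,0,-20,0,0,0,0,40,0,-30,0,0,0,0,40,0,-30,0,0,0,0,40,0,-20,0,0,0,0,40,0,0,0,0,0,0,40,0,0,0,0,0,0])

```text
t: 15.5
position: [528.6, -188.4, 155.8]
ee_rot: [-0.701, 0.705, 0.08, -0.077]
contact_force: [-0.5, 0.2, -0.4]
width: 40.0
```

Run:
```python
from h import *
rel([395,-218,150],.215+np.pi/2)
b=arm.camera('wrist');save(b,'w5.png');save(cv2.resize(b,(640,480)),'w5b.png')
```

```text
t 15.5 pos [ 528.6 -188.4  155.8] q6 1.01 F [-0.5  0.2 -0.4] w 40.0
jawyaw 0.223 ydir [ 0.005 -0.005 -1.   ] shift now [-136.8    5.3    0.7]
turn [ 8.000e-03 -1.563e+00 -1.000e-03] then shift [ -0.4   5.8 136.8]
turn [1.000e-03 1.578e+00 8.000e-03] then shift [   0.4    5.8 -136.8]
```

View pics/w5b.png

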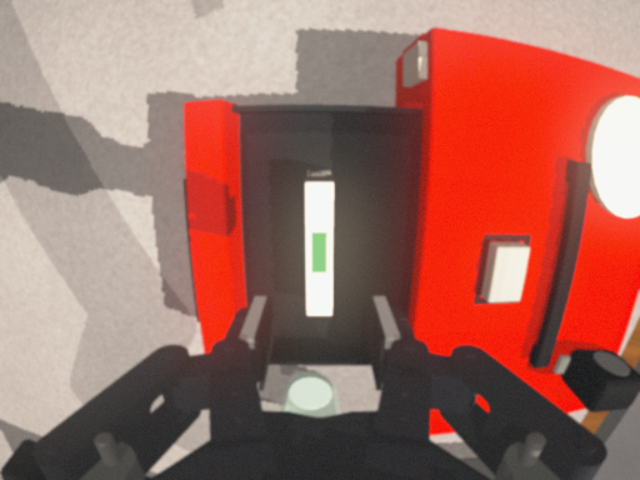

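The level stands upright, mid-tray. Retreat in front of the tray, close the fingers and turn the jaw along the tray's width.

apply_moves(targets=[0,-29,0,0,0,0,0,0,-29,0,0,0,0,0,0,-29,0,0,0,0,0,0,-29,0,0,0,0,0,0,0,0,0,0,0.121,0,0,0,0,0,0,0.121,0,0,0,0,0,0,0.121,0,0,0,0,0,0,0.121,0,0,0,0,0,0,0.121,0,0,0,0,0,0,0.121,0,0,0,0,0,0,0.121,0,0,0,0,0,0,0.121,0,0,0,0,0,0,0.121,0,0,0,0,0,0,0.121,0,0,0,0,0,0,0.121,0,0,0,0,0,0,0.121,0,0,0,0,0,0,0.121,0,0,0,0,0,0,0,0])

```text
t: 17.05
position: [393.1, -206.2, 130.0]
ee_rot: [-0.537, 0.545, -0.469, 0.442]
contact_force: [0.3, 0.3, 0.5]
width: -0.1
```

```bash
python3 -c "
from h import *
rel([415.5,-214,47],.215+np.pi/2)"
```

```text
t 17.05 pos [ 393.1 -206.2  130. ] q6 2.49 F [0.3 0.3 0.5] w -0.1
jawyaw -1.4 ydir [-0.036  0.016 -0.999] shift now [13.3 82.  23.5]
turn [0.036 3.098 0.05 ] then shift [-12.4  83.  -20.3]
turn [ 0.032 -0.043 -0.023] then shift [12.4 83.  20.3]
```

apply_moves(targets=[0,0,0,0,0.032,-0.043,-0.023,0,12,10,0,0,0,0,0,0,20,0,0,0,0,0,0,20,0,0,0,0,0,0,15,0,0,0,0,0,0,0,0,0,0,0])

```text
t: 17.55
position: [392.9, -216.8, 58.7]
ee_rot: [-0.555, 0.556, -0.439, 0.436]
contact_force: [-0.3, -0.2, -0.3]
width: -0.2
```

```bash
python3 -c "
from h import *
rel([415.5,-214,48],.215+np.pi/2)"
```

```text
t 17.55 pos [ 392.9 -216.8   58.7] q6 2.4 F [-0.3 -0.2 -0.3] w -0.2
jawyaw -1.334 ydir [-0.004  0.002 -1.   ] shift now [ 2.6 10.6 22.7]
turn [-0.005 -3.12  -0.005] then shift [ -2.1  10.7 -22.7]
turn [ 0.003  0.022 -0.003] then shift [ 2.1 10.7 22.7]
```

apply_moves(targets=[0,2,10,10,0.003,0.022,-0.003,0,0,0,12,0,0,0,0,0,0,6,0,0,0,0,0,0,4,0,0,0,0,0,0,4,0,0,0])

```text
t: 17.97
position: [428.3, -209.4, 48.0]
ee_rot: [-0.552, 0.553, -0.444, 0.44]
contact_force: [-0.5, -0.2, 0.9]
width: 0.2
```

apply_moves(targets=[0,0,0,3,0,0,0,0,0,0,3,0,0,0,0,0,0,3,0,0,0])

```text
t: 18.22
position: [438.1, -207.6, 49.4]
ee_rot: [-0.552, 0.554, -0.443, 0.439]
contact_force: [-5.0, -2.3, -0.2]
width: -0.4
```

apply_moves(targets=[0,0,0,3,0,0,0,0,0,0,3,0,0,0,0,0,0,3,0,0,0])

```text
t: 18.47
position: [444.1, -206.4, 49.4]
ee_rot: [-0.549, 0.556, -0.444, 0.439]
contact_force: [-4.8, -2.0, 2.1]
width: -0.3
```

Contact is at about x 437, at 5 N. Push on at a steady pace and watch the force.

apply_moves(targets=[0,0,0,5,0,0,0,0,0,0,5,0,0,0,0,0,0,5,0,0,0,0,0,0,5,0,0,0,0,0,0,5,0,0,0,0,0,0,5,0,0,0,0,0,0,5,0,0,0])

```text
t: 19.05
position: [472.9, -200.1, 49.5]
ee_rot: [-0.544, 0.558, -0.449, 0.437]
contact_force: [-5.9, -2.8, 4.1]
width: -0.2
```

```bash
cat > t.py <<'E'
from h import *
s=arm.read_state();d=np.array(s['position'][:2])-[588.3,-176.3];c,s2=np.cos(.215),np.sin(.215)
print('lidrel',np.round([c*d[0]+s2*d[1],-s2*d[0]+c*d[1]],1));rel([588.3-33*c,-176.3-33*s2,50],.215+np.pi/2)
E
python3 t.py
```

```text
lidrel [-117.8    1.3]
t 19.05 pos [ 472.9 -200.1   49.5] q6 2.53 F [-5.9 -2.8  4.1] w -0.2
jawyaw -1.354 ydir [-0.025 -0.005 -1.   ] shift now [ 1.5 -2.7 84.8]
turn [-0.    -3.139 -0.04 ] then shift [ -1.3  -0.5 -84.8]
turn [ 0.026  0.002 -0.   ] then shift [ 1.3 -0.5 84.8]
```

apply_moves(targets=[0,0.2,0,5,0.006,0,0,0,0.2,0,5,0.006,0,0,0,0.2,0,5,0.006,0,0,0,0.2,0,5,0.006,0,0,0,0,0,5,0.006,0,0,0,0,0,5,0.006,0,0,0,0,0,5,0.004,0,0,0,0,0,5,0.004,0,0,0,0,0,5,0.004,0,0,0,0,0,5,0.004,0,0])

```text
t: 19.88
position: [510.3, -191.9, 49.3]
ee_rot: [0.55, -0.549, 0.445, -0.444]
contact_force: [-6.8, -2.5, 4.4]
width: -0.2
```

```bash
python3 t.py
```

```text
lidrel [-79.6   1.4]
t 19.88 pos [ 510.3 -191.9   49.3] q6 2.57 F [-6.8 -2.5  4.4] w -0.2
jawyaw -1.36 ydir [ 0.     0.002 -1.   ] shift now [ 1.2 -0.7 46.6]
turn [ 3.000e-03  3.137e+00 -1.000e-03] then shift [ -1.4  -0.7 -46.6]
turn [-0.    -0.005 -0.002] then shift [ 1.4 -0.7 46.6]
```

apply_moves(targets=[0,0.2,0,5,0.004,0,0,0,0.2,0,5,0.004,0,0,0,0.2,0,5,0.004,0,0,0,0.2,0,5,0.004,0,0,0,0,0,5,0.004,0,0,0,0,0,5,0.004,0,0,0,0,0,4,0.004,0,0,0,0,0,4,0.004,0,0,0,0,0,3,0.003,0,0,0,0,0,3,0.003,0,0])

```text
t: 20.72
position: [536.5, -186.2, 49.2]
ee_rot: [0.55, -0.546, 0.448, -0.446]
contact_force: [-7.4, -2.6, 4.1]
width: -0.2
```

```bash
python3 t.py
```

```text
lidrel [-52.7   1.4]
t 20.72 pos [ 536.5 -186.2   49.2] q6 2.6 F [-7.4 -2.6  4.1] w -0.2
jawyaw -1.369 ydir [ 0.001  0.005 -1.   ] shift now [ 1.2 -0.7 19.7]
turn [ 0.008  3.129 -0.004] then shift [ -1.4  -0.8 -19.7]
turn [-0.002 -0.013 -0.005] then shift [ 1.4 -0.8 19.7]
```

apply_moves(targets=[0,0,0,3,0.002,0,0,0,0,0,3,0.002,0,0,0,0,0,3,0.002,0,0,0,0,0,3,0.002,0,0,0,0,0,3,0.002,0,0,0,0,0,3,0.002,0,0,0,0,0,3,0.002,0,0])

```text
t: 21.3
position: [543.9, -184.4, 49.3]
ee_rot: [-0.545, 0.548, -0.453, 0.445]
contact_force: [-8.0, -3.2, 5.6]
width: 0.1
```

apply_moves(targets=[0,0,0,2.5,0.002,0,0,0,0,0,2.5,0.002,0,0,0,0,0,2.5,0.002,0,0])

```text
t: 21.55
position: [545.3, -184.0, 49.4]
ee_rot: [-0.543, 0.549, -0.455, 0.444]
contact_force: [-7.5, -2.6, 6.0]
width: 0.2
```

```bash
python3 t.py
```

```text
lidrel [-43.6   1.6]
t 21.55 pos [ 545.3 -184.    49.4] q6 2.62 F [-7.5 -2.6  6. ] w 0.2
jawyaw -1.378 ydir [-0.017  0.004 -1.   ] shift now [ 1.4 -0.8 10.7]
turn [0.012 3.12  0.025] then shift [ -1.6  -0.6 -10.6]
turn [ 0.016 -0.022 -0.007] then shift [ 1.6 -0.6 10.6]
```

apply_moves(targets=[0,0,0,3,0.006,-0.004,0,0,0,0,3,0.006,-0.004,0,0,0,0,3,0.006,-0.004,0,0,0,0,3,0.006,-0.004,0,0,0,0,3,0.006,-0.004,0])

```text
t: 21.97
position: [548.5, -183.5, 49.3]
ee_rot: [-0.549, 0.55, -0.449, 0.441]
contact_force: [-9.8, -2.6, 6.5]
width: -0.1
```

apply_moves(targets=[0,0,0,3,0.005,0,0,0,0,0,3,0.005,0,0,0,0,0,3,0.005,0,0])

```text
t: 22.22
position: [549.7, -183.1, 49.3]
ee_rot: [-0.548, 0.549, -0.451, 0.442]
contact_force: [-10.2, -3.6, 6.0]
width: -0.2
```

```bash
python3 t.py
```

```text
lidrel [-39.2   1.5]
t 22.22 pos [ 549.7 -183.1   49.3] q6 2.61 F [-10.2  -3.6   6. ] w -0.2
jawyaw -1.366 ydir [-0.01   0.007 -1.   ] shift now [ 1.5 -0.8  6.2]
turn [0.015 3.132 0.013] then shift [-1.5 -0.7 -6.2]
turn [ 0.008 -0.01  -0.009] then shift [ 1.5 -0.7  6.2]
```

apply_moves(targets=[0,0,-1,3,0.005,0,0,0,0,-1,3,0.005,0,0,0,0,-1,3,0.005,0,0])

```text
t: 22.47
position: [549.6, -183.1, 49.4]
ee_rot: [-0.547, 0.548, -0.453, 0.442]
contact_force: [-8.4, -3.9, 2.2]
width: -0.1
```

apply_moves(targets=[0,0,-1,3,0.005,0,0,0,0,-1,3,0.005,0,0,0,0,-1,3,0.005,0,0])

```text
t: 22.72
position: [549.5, -183.0, 49.4]
ee_rot: [-0.545, 0.548, -0.455, 0.442]
contact_force: [-7.5, -4.4, 2.5]
width: -0.0
```

apply_moves(targets=[0,0.3,-0.7,3.6,0.005,-0.008,0,0,0.3,-0.7,3.6,0.005,-0.008,0,0,0.3,-0.7,3.6,0.005,-0.008,0])

```text
t: 22.97
position: [550.8, -182.9, 49.4]
ee_rot: [-0.55, 0.553, -0.451, 0.434]
contact_force: [-9.4, -3.1, 3.4]
width: -0.1
```

apply_moves(targets=[0,0.3,-0.7,3.6,0.005,-0.008,0,0,0.3,-0.7,3.6,0.005,-0.008,0,0,0.3,-0.7,3.6,0.005,-0.008,0])

```text
t: 23.22
position: [551.9, -182.8, 49.5]
ee_rot: [-0.554, 0.558, -0.447, 0.426]
contact_force: [-9.4, -3.0, 4.3]
width: -0.3
```

```bash
python3 t.py
```

```text
lidrel [-37.    1.4]
t 23.22 pos [ 551.9 -182.8   49.5] q6 2.58 F [-9.4 -3.   4.3] w -0.3
jawyaw -1.333 ydir [-0.027  0.013 -1.   ] shift now [ 1.5 -0.7  3.9]
turn [-0.03  -3.118 -0.037] then shift [-1.4 -0.5 -4. ]
turn [ 0.023  0.023 -0.019] then shift [ 1.4 -0.5  4. ]
```

apply_moves(targets=[0,0.3,-0.7,3.8,0.01,0.004,0,0,0.3,-0.7,3.8,0.01,0.004,0,0,0.3,-0.7,3.8,0.01,0.004,0,0,0.3,-0.7,3.8,0.01,0.004,0,0,0.3,-0.7,3.8,0.01,0.002,0,0,0.3,-0.7,3.8,0.01,0,0])

```text
t: 23.72
position: [556.0, -181.5, 49.2]
ee_rot: [0.556, -0.544, 0.452, -0.437]
contact_force: [-8.2, -3.0, 3.2]
width: 0.4
```

```bash
python3 t.py
```

```text
lidrel [-32.6   1.8]
t 23.72 pos [ 556.  -181.5   49.2] q6 2.6 F [-8.2 -3.   3.2] w 0.4
jawyaw -1.36 ydir [-0.006  0.026 -1.   ] shift now [ 1.8 -0.9 -0.4]
turn [ 0.042  3.137 -0.   ] then shift [-1.8 -0.8  0.4]
turn [-0.    -0.004 -0.026] then shift [ 1.8 -0.8 -0.4]
```

apply_moves(targets=[0,0.3,-0.7,3.8,0.005,0,-0.005,0,0.3,-0.7,3.8,0.005,0,-0.005,0,0.3,-0.7,3.8,0.005,0,-0.005,0,0.3,-0.7,3.8,0.005,0,-0.005,0,0.3,-0.7,3.8,0.005,0,-0.005,0,0.3,-0.7,3.8,0.005,0,-0.005])

```text
t: 24.22
position: [558.2, -181.4, 49.2]
ee_rot: [-0.545, 0.551, -0.45, 0.444]
contact_force: [-12.2, -3.5, 4.4]
width: 0.2
```

apply_moves(targets=[0,0.3,-0.7,3.8,0.005,0,-0.003,0,0.3,-0.7,3.8,0.005,0,-0.003,0,0.3,-0.7,3.8,0.005,0,-0.003,0,0.3,-0.7,3.8,0.005,0,-0.003])

```text
t: 24.55
position: [557.9, -181.7, 49.3]
ee_rot: [-0.539, 0.554, -0.451, 0.446]
contact_force: [-11.4, -4.1, 5.7]
width: -0.2
```

```bash
python3 t.py
```

```text
lidrel [-30.8   1.3]
t 24.55 pos [ 557.9 -181.7   49.3] q6 2.64 F [-11.4  -4.1   5.7] w -0.2
jawyaw -1.374 ydir [-0.02  -0.012 -1.   ] shift now [ 1.3 -0.7 -2.2]
turn [-0.011  3.123  0.034] then shift [-1.3 -0.7  2.2]
turn [ 0.022 -0.019  0.007] then shift [ 1.3 -0.7 -2.2]
```

apply_moves(targets=[0,0.2,-1,4.2,0.008,-0.004,0,0,0.2,-1,4.2,0.008,-0.004,0,0,0.2,-1,4.2,0.008,-0.004,0])

```text
t: 24.8
position: [557.9, -181.7, 49.3]
ee_rot: [-0.541, 0.556, -0.45, 0.443]
contact_force: [-11.5, -3.4, 4.7]
width: -0.4
```

apply_moves(targets=[0,0.2,-1,4.4,0.008,-0.004,0,0,0.2,-1,4.4,0.008,-0.004,0])

```text
t: 24.97
position: [557.9, -181.7, 49.3]
ee_rot: [-0.542, 0.557, -0.45, 0.44]
contact_force: [-12.9, -3.8, 5.3]
width: 0.4
```

The force is past 13 N with no motion, so it is very likely against the buffer. Back off gently and see whether the tray stays.

apply_moves(targets=[0,0,0,0,0,0,0,0,0,0,-2,0,0,0,0,0,0,-3,0,0,0,0,0,0,-3,0,0,0])

```text
t: 25.3
position: [548.1, -183.5, 49.5]
ee_rot: [-0.542, 0.557, -0.451, 0.439]
contact_force: [-0.6, 0.5, 0.6]
width: 0.3
```

```bash
python3 t.py
```

```text
lidrel [-40.8   1.6]
t 25.3 pos [ 548.1 -183.5   49.5] q6 2.62 F [-0.6  0.5  0.6] w 0.3
jawyaw -1.363 ydir [-0.026 -0.006 -1.   ] shift now [ 1.5 -0.8  7.8]
turn [-0.     3.134  0.042] then shift [-1.6 -0.5 -7.8]
turn [ 0.027 -0.007  0.   ] then shift [ 1.6 -0.5  7.8]
```

apply_moves(targets=[0,0,0,-3,0,0,0,0,0,0,-3,0,0,0])

```text
t: 25.47
position: [543.6, -184.3, 49.9]
ee_rot: [-0.543, 0.556, -0.45, 0.44]
contact_force: [0.4, -0.2, 0.2]
width: 0.1
```

No force at -41, so the tray is holding by itself. Retreat clear and check the whole scene.

apply_moves(targets=[0,0,0,-10,0,0,0,0,0,0,-20,0,0,0,0,0,0,-25,0,0,0,0,0,-15,-25,0,0,0,0,0,-30,-20,0,0,0,0,0,-30,-20,0,0,0,0,0,-30,-20,0,0,0,0,0,0,0,0,0,0,0,0,0,0,0,0,0,0,0,0,0,0,0,0])

```text
t: 26.3
position: [405.8, -212.0, 161.5]
ee_rot: [-0.546, 0.554, -0.447, 0.441]
contact_force: [0.6, 0.5, 0.4]
width: -0.2
```

Run:
```python
from h import *
import runpy;runpy.run_path('t.py')
i=arm.camera_info('wrist');b=arm.camera('wrist');a=arm.camera('top');s=arm.camera('scene')
import pickle;pickle.dump(i,open('w6.pkl','wb'));save(b,'w6.png')
o=cv2.imread('pics/scene0.png')[:,:,::-1]
save(np.vstack([np.hstack([cv2.resize(b,(400,300)),cv2.resize(a,(400,300))]),np.hstack([cv2.resize(s,(400,300)),cv2.resize(o,(400,300))])]),'p6.png')
```

```text
lidrel [-185.9    4. ]
t 26.3 pos [ 405.8 -212.   161.5] q6 2.45 F [0.6 0.5 0.4] w -0.2
jawyaw -1.358 ydir [-0.013 -0.004 -1.   ] shift now [  3.6 109.4 154.4]
turn [-1.000e-03  3.139e+00  2.200e-02] then shift [  -4.   111.5 -152.9]
turn [ 0.014 -0.002  0.001] then shift [  4.  111.5 152.9]
```

View pics/p6.png

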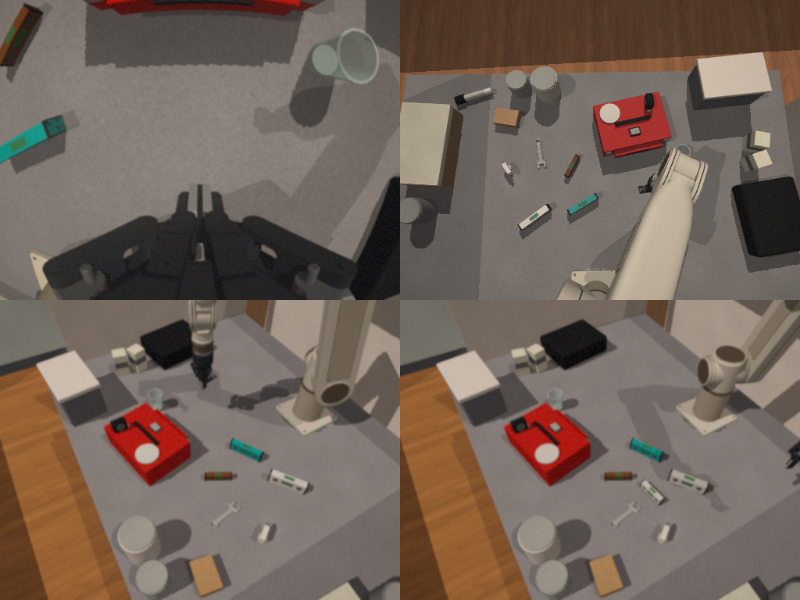

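The tray is shut, in the same place as in the start picture. The level is no longer on the work surface, the bystanders look unmoved, and the robot is clear. I'm handing in.

```bash
python3 -c "
from cell import arm
print(arm.job_done())"
```

```text
the job is handed in; nothing more can be done
None
```

The level is in the red toolbox, the tray is shut and the job is handed in, at about 26 s of the 72 s allowed.

- **Release:** I pressed it with closed fingers to its stop. The highest reading was about 13 N up, 14 N in all, against the 25 N limit. The scene picture then showed the tray out.
- **Level:** I chose the smaller white one. My first grip was too high, so I opened the fingers, went deeper and gripped again before lifting. A wrist picture showed it standing upright in the middle of the tray with the fingers off it.
- **Tray:** I pushed it in small steps. Some 4 mm past the latched place it stopped moving, and the horizontal push rose past 13 N (about 14 N with the vertical part, limit 18 N). I took that as the click. When I backed off, the force dropped to zero and the tray did not follow.

In the last pictures the tray is shut where it was at the start and the bystanders look unmoved. The arm is clear, with about zero force on it. I checked the latched position and the bystanders by eye only, and the level can't be seen inside the shut tray. No check failed. I read forces only at the end of each move, so a brief higher peak could have gone unseen.

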